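# Transfer the digested sample row to the cooling rack in order

## Task

Move the four sample vials from the dry-block heater into the four free places of the white cooling rack, keeping their order: the vial next to the heater's control panel goes next to the blank that already stands at one end of the rack, and the others follow in the same sequence away from it. Keep the vials upright and set each one gently on the floor of its place, without dropping it or tipping any over, and leave the blank standing where it is.

Things in the scene. Friction and masses are not known exactly. Their poses are not given: they have to be found in the camera images.
- tall_vial: Loose sample vial: tall straight glass vial with a knurled black screw cap, 96 high; body 26 across up to 76, cap 23 across (80 to 96) (mm above its foot). About 70 g. Origin: centre of its foot; z up. It starts upright, its foot 22 mm below the top face of its block.
- stout_vial: Loose sample vial: stout, wide glass vial with a knurled black screw cap as wide as itself, 70 high; body 34 across up to 54, cap 33 across (56 to 70) (mm above its foot). About 85 g. Origin: centre of its foot; z up. It starts upright, its foot 22 mm below the top face of its block.
- crimp_vial: Loose sample vial: glass vial with sloping shoulder, narrow neck and flat bright aluminium crimp cap, 78 high; body 30 across up to 56, neck 14, cap 20 across (69 to 78) (mm above its foot). About 65 g. Origin: centre of its foot; z up. It starts upright, its foot 22 mm below the top face of its block.
- knob_vial: Loose sample vial: glass vial with sloping shoulder, narrow neck and ball-headed glass stopper, 92 high; body 28 across up to 58, ball 15 across on top (mm above its foot). About 65 g. Origin: centre of its foot; z up. It starts upright, its foot 22 mm below the top face of its block.
- block_tall: Fixed aluminium heater block in which tall vial starts, 50 mm along the row, 84 across; top 80 mm above bench, with a well 22 deep, 3 wider than the vial. Four blocks in any order, 54 mm pitch. Origin: underside centre, 42 above bench; +x runs along the row to the control panel. White housing: 104 wide, 116 (plain end) and 212 (panel end, 99 high) long from mid-row, else below the block tops.
- block_stout: Fixed aluminium heater block in which stout vial starts, 50 mm along the row, 84 across; top 80 mm above bench, with a well 22 deep, 3 wider than the vial. Four blocks in any order, 54 mm pitch. Origin: underside centre, 42 above bench; +x runs along the row to the control panel. White housing: 104 wide, 116 (plain end) and 212 (panel end, 99 high) long from mid-row, else below the block tops.
- block_crimp: Fixed aluminium heater block in which crimp vial starts, 50 mm along the row, 84 across; top 80 mm above bench, with a well 22 deep, 3 wider than the vial. Four blocks in any order, 54 mm pitch. Origin: underside centre, 42 above bench; +x runs along the row to the control panel. White housing: 104 wide, 116 (plain end) and 212 (panel end, 99 high) long from mid-row, else below the block tops.
- block_knob: Fixed aluminium heater block in which knob vial starts, 50 mm along the row, 84 across; top 80 mm above bench, with a well 22 deep, 3 wider than the vial. Four blocks in any order, 54 mm pitch. Origin: underside centre, 42 above bench; +x runs along the row to the control panel. White housing: 104 wide, 116 (plain end) and 212 (panel end, 99 high) long from mid-row, else below the block tops.
- rack: Cooling rack: fixed white plastic rack, 274 mm long, 58 wide, with a small wire loop at each end; five square places in one row along its x axis, each 50 x 50 mm inside, walls 4 thick. Origin: middle of the row, on the bench; z up. Place centres at x = +108 (taken by the blank), +54, 0, -54, -108 mm, y = 0. The places' floor is 8 mm above the bench, wall tops 26 mm.
- blank_vial: The blank: short slim glass vial with a white cap, 24 across, 57 high, 50 g, loose, standing in one end place of the cooling rack (the end at the rack's +x). Origin: centre of its foot. To be left where it is.
Things that resemble listed ones, but are neither listed nor needed, are in the scene too. What is shaped like the blank_vial but yellow is not meant. Leave any purple look-alike of the stout_vial alone.

How it is judged:
By the outcome, as a careful person would: the job done as asked, in the order asked, and still so for the second after the job is handed in, with the robot touching nothing.
It also fails if it takes over 118 s, if anything falls off the work surface, if the arm or the gripper's body presses on something with over 40 N, if the wrist force passes 120 N, or if a joint passes its speed limit or range.

## Robot

A 7-joint arm with a two-finger parallel gripper is mounted at the origin on the work surface. World frame = base frame: x ahead of the robot, y to its left, z up, the work surface at z = 0. Lengths are in m, angles in rad, forces in N, time in s.
With the tool pointing down it reaches from about 0.425 to 0.825 m from the base axis. Payload 3.6 kg.
Tool frame: the origin (TCP) lies at the very end of the fingers, on their centre line; the grasp point (between the pads) lies 19 mm behind it; z points along the fingers, y is the line along which they close (so a half turn about z gives the same grasp; the last joint's range is limited). The gripper opens to 85 mm and grips with 20 to 120 N. Pads are 22 mm wide; open, the fingers measure 114 mm over their backs; the gripper's body (76 mm by 85 mm) begins 54 mm behind the grasp point. The pads swing forward as they close: fully open they stand 13 mm farther back than shut.
Start: joints at [-1.321, 0.615, -0.013, 1.423, 0.008, 1.103, -0.04], TCP at [0.177, 0.625, 0.231] pointing down, gripper open.
Joint ranges: [-3.12, 3.12], [-0.3, 2.06], [-1.34, 1.32], [0.26, 2.42], [-1.36, 4.5], [0.01, 1.98], [-2.84, 2.84]. Speed limits (rad/s): [2.79, 2.79, 3.14, 3.14, 3.14, 3.14, 3.14].

## Interface

Orientations are given as a rotation vector (axis times angle).
In Python, from cell import robot gives the robot as it stands.
- The arm moves only by the tool arm_command, never from a script. Its argument "series" is a list of rows, each a list of 4 numbers: the shift along the tool's x, y, z in m, then the turn about the tool's z in degrees. In form: [[x, y, z, spin], ...]. A call has 1 to 10 rows; each row is the pose to reach, as a shift and turn from the pose commanded when the call began, along the tool's axes at that moment; what a row does not reach only later rows make up. A row lasts 1/12 s, in which the tool goes at most 41.7 mm and 7.16 degrees, less where a joint would pass 70% of its speed; a pose out of reach is approached as far as the arm can. A call with a gripper value outside its range is refused whole. "hand" is the opening, from 0 (shut) to 1 (fully open), set as the call begins (left out, the last holds). The fingers move at their own pace and stop on an object; "newtons" is the grip in N (left out, the last holds). Time passes only in rows, so rows that repeat a pose let the fingers close. It gives the time, the measured TCP pose, the force, the opening and the grip force at its end, in the units of the state.
- robot.observe(): the state, without advancing time (a new reading comes with each control period).
- robot.capture(name): name is "scene" or "top" or "wrist"; returns (picture, depth): 400x640x3 uint8, red, green, blue; 400x640 float32, m along the optical axis (not along the pixel's ray), 0 where there is no reading.
- robot.camera_params(name): a dict with "vertical_fov" (degrees; the focal length in pixels is half the picture's height over the tangent of half this angle, whatever the lens; pixels are square), "cx", "cy" (the principal point, pixels), "origin" and "orientation" of the camera in the world. Camera axes: x right, y up, looking along -z (the intrinsics and any distortion apply to the point x, -y, -z); pixel columns grow to the right and rows downward; lengths in m; the calibration is good to about 2 mm. A picture is of the moment at which its call begins: read the wrist's pose just before it. camera_params takes no time and is no camera call; for the wrist camera it gives the pose at the moment of the call.
- robot.job_done(): hands the job in; it is judged then, once.
The state is a dict: "time": time; "joint_pos": joint angles; "joint_velocities": joint speeds; "joint_torque": joint torques, N m; "tool_pos": TCP position; "eef_rot": TCP orientation; "wrist_force": force on the tool from outside, world axes, zero at the start; "moment": the same for the moment, N m; "finger_gap": opening from 0.0 (shut) to 1.0 (fully open); "grip_force": force on a finger pad.
Only numpy, scipy, OpenCV 4.12 (cv2) and the standard library are available. Lean on these libraries where they do the work, as an engineer would, in place of code of your own. Each camera call takes 0.05 s, during which the arm holds its last target. There are 200 camera calls.

## Working session

There is one attempt and no reset: what is moved stays moved. The work goes in short steps, Python scripts to look and compute and a tool call to move; the robot and the scene stay as the last step left them, time stands still between calls to the robot, and variables do not carry over. Pictures are saved under pics/ and viewed, at most 14 in all, crops included, and the job is handed in when it is done.

Besides the shell and the picture viewer there is one more tool, called after ">>>" by a JSON object that holds its "fn" and its "kwargs". arm_command: Moves the arm, as the interface text tells. Its arguments: {"type":"object","properties":{"series":{"type":"array","items":{"type":"array","items":{"type":"number"}}},"hand":{"type":"number"},"newtons":{"type":"number"}},"required":["series"]}

```bash
mkdir -p pics
cat > h.py <<'E'
import numpy as np, cv2
from scipy.spatial.transform import Rotation as R
from cell import robot
def cam(n):
    p=robot.camera_params(n); return p
def rot(p):
    o=np.array(p['orientation'],float)
    return R.from_rotvec(o).as_matrix() if o.shape==(3,) else (o if o.shape==(3,3) else None)
def ray(p,u,v):
    f=200/np.tan(np.radians(p['vertical_fov'])/2)
    d=np.array([(u-p['cx'])/f,-(v-p['cy'])/f,-1.])
    return np.array(p['origin']),rot(p)@d
def plane(p,u,v,z):
    o,d=ray(p,u,v); return o+d*(z-o[2])/d[2]
def pt(p,u,v,dep): 
    o,d=ray(p,u,v); return o+d*dep
E
python3 - <<'E'
from h import *
s=robot.observe(); print(s)
for n in ("scene","top","wrist"):
    print(n,robot.camera_params(n))
    a,d=robot.capture(n); cv2.imwrite(f'pics/{n}0.png',a[:,:,::-1]); np.save(f'{n}0.npy',d)
E
```

```text
{'time': 0.0, 'joint_pos': array([-1.32147519,  0.61593339, -0.012598  ,  1.42495726,  0.00806834,
        1.10340812, -0.04042276]), 'joint_velocities': array([ 2.21845975e-05, -6.19418990e-04, -7.97937511e-04,  3.21503931e-04,
        1.36273321e-03,  8.64772151e-04,  7.98869181e-04]), 'joint_torque': array([-3.14556182e-04, -4.69227290e+01,  2.58991029e-01, -1.71027732e+01,
        9.92666610e-03,  9.73975053e-03,  3.05248360e-08]), 'tool_pos': array([0.17679602, 0.62466808, 0.23010967]), 'eef_rot': array([-0.43181613, -3.11142554,  0.00413764]), 'wrist_force': array([-0.34320086, -0.30847455,  0.88429051]), 'moment': array([-0.04408598,  0.00731366,  0.0212713 ]), 'grip_force': 0.0, 'finger_gap': 1.001588840674937}
scene {'vertical_fov': 50.623493015705876, 'cx': 319.37705012911624, 'cy': 190.45873925563075, 'origin': array([0.92859635, 0.06930814, 0.74647237]), 'orientation': array([0.35816149, 0.49691752, 1.81915445])}
top {'vertical_fov': 52.40625884203354, 'cx': 316.85950187793367, 'cy': 205.43626198752042, 'origin': array([ 0.51197097, -0.05899901,  0.88221562]), 'orientation': array([ 0.02897891, -0.05642785, -1.58645614])}
wrist {'vertical_fov': 59.63614588408936, 'cx': 324.66734180313676, 'cy': 194.1905689367852, 'origin': array([0.10329024, 0.64515903, 0.37337025]), 'orientation': array([-0.2613992 , -0.19431623,  1.28549023])}
```

View pics/top0.png

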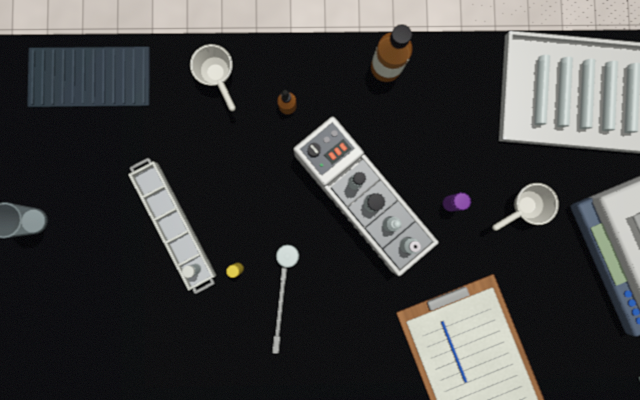

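View pics/scene0.png

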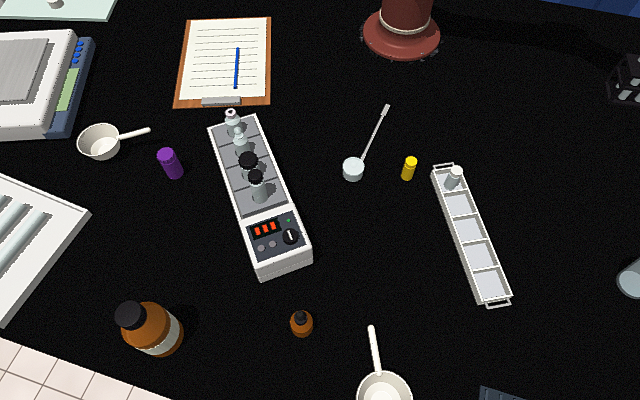

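The top view shows the rack from (143,165) to (203,287), with the blank at its lower end (190,271). The heater panel is at (330,148) and the vials follow at (358,180), (375,203), (393,224) and (412,246). The order from the panel looks like tall, stout, then two clear-glass vials.

```bash
cat > meas.py <<'E'
from h import *
p=robot.camera_params('top'); a=cv2.imread('pics/top0.png'); d=np.load('top0.npy')
hsv=cv2.cvtColor(a,cv2.COLOR_BGR2HSV)
vv,uu=np.mgrid[0:400,0:640]
f=200/np.tan(np.radians(p['vertical_fov'])/2)
D=np.stack([(uu-p['cx'])/f,-(vv-p['cy'])/f,-np.ones_like(uu)],-1)
W=np.array(p['origin'])+(D@rot(p).T)*d[...,None]
W[d==0]=np.nan
def box(m,name):
    q=W[m][:,:2]; (c,sz,an)=cv2.minAreaRect((q*1000).astype(np.float32)); print(name,np.round(c),np.round(sz),round(an,1),len(q)); return 
reg=(uu>120)&(uu<225)&(vv>150)&(vv<300)
z=W[...,2]
# rack: rim via contour of bright mask on plane 0.026
m=(a.min(2)>90)&reg
c=max(cv2.findContours(m.astype(np.uint8),0,2)[0],key=cv2.contourArea)
q=np.array([plane(p,u,v,.026)[:2]*1000 for u,v in c[:,0]],np.float32); print('rack',cv2.minAreaRect(q))
# blank and vials tops from depth
for nm,r,lo,hi in [('blank',reg,.055,.08),('heat',(uu>285)&(uu<445)&(vv>110)&(vv<280),.11,.2)]:
    n,l,st,ce=cv2.connectedComponentsWithStats((r&(z>lo)&(z<hi)).astype(np.uint8))
    for i in range(1,n):
        if st[i,4]>6: k=l==i; print(nm,ce[i],st[i,4],np.round(np.median(W[k],0),4),np.nanmax(z[k]))
r=(uu>285)&(uu<445)&(vv>110)&(vv<280)
box(r&(z>.074)&(z<.086),'blocktop'); box(r&(z>.091)&(z<.106),'panel')
m=r&(z>.05)&(z<.106); box(m,'housing all')
print('bench z',np.nanmedian(z[300:390,50:250]))
E
python3 meas.py
python3 - <<'E'
import cv2
a=cv2.imread('pics/top0.png')[110:285,285:450]; b=cv2.imread('pics/scene0.png')[95:290,195:325]
a=cv2.resize(a,None,fx=3,fy=3,interpolation=2);b=cv2.resize(b,None,fx=2.3,fy=2.69,interpolation=2)[:525]
cv2.imwrite('pics/c1.png',cv2.hconcat([a[:520],b[:520]]))
E
```

```text
rack ((522.7315673828125, 230.36737060546875), (300.0448913574219, 66.0169677734375), 27.267608642578125)
blank [187.78991597 271.21848739] 119 [0.4297 0.1847 0.0646] 0.06872558816708896
heat [357.41935484 179.0483871 ] 186 [ 0.5982 -0.147   0.1523] 0.1554060931213176
heat [375.16117216 201.6959707 ] 273 [ 0.5577 -0.1812  0.1269] 0.1310687818183105
heat [393.10526316 223.78947368] 171 [ 0.5162 -0.2131  0.1216] 0.15192874787093125
heat [411.40721649 245.57731959] 194 [ 0.4751 -0.2467  0.1196] 0.1386516561785398
blocktop [ 575. -169.] [328. 104.] 38.9 4802
panel [ 588. -173.] [280.  72.] 43.3 234
housing all [ 574. -170.] [330. 104.] 38.9 7504
bench z -9.6653129022517e-06
```

View pics/c1.png

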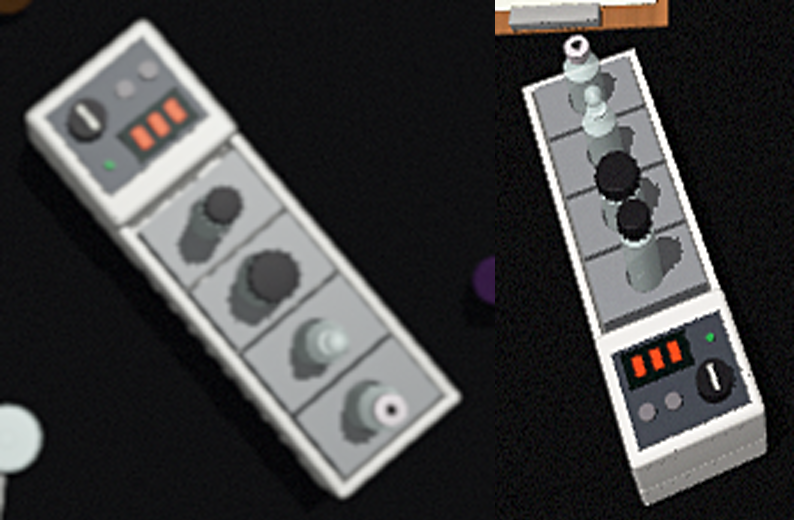

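View pics/wrist0.png

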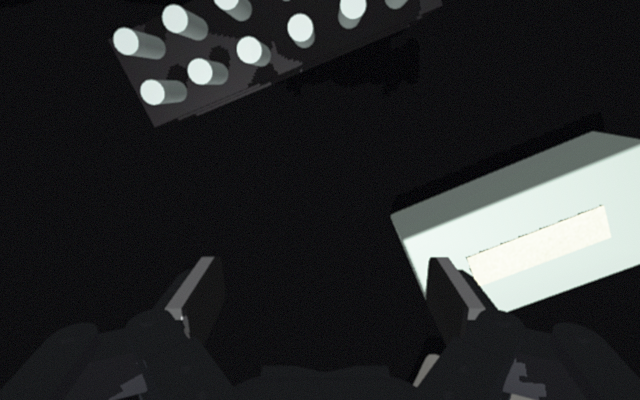

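The crop confirms the order from the panel: tall, stout, knob, crimp. Row and rack geometry agree with the given sizes to about 4 mm, so I'll head for the heater.

>>> {"fn": "arm_command", "kwargs": {"series": [[-0.27, -0.275, -0.03, 60], [-0.27, -0.275, -0.03, 60], [-0.27, -0.275, -0.03, 60], [-0.27, -0.275, -0.03, 60], [-0.27, -0.275, -0.03, 60], [-0.27, -0.275, -0.03, 60], [-0.27, -0.275, -0.03, 60], [-0.27, -0.275, -0.03, 60], [-0.27, -0.275, -0.03, 60], [-0.27, -0.275, -0.03, 60]], "hand": 1, "newtons": 40}}

```text
time: 0.98
tool_pos: [0.3653, 0.2802, 0.2621]
eef_rot: [1.942, 2.464, -0.001]
wrist_force: [0.2, -0.5, -0.3]
finger_gap: 1.002
grip_force: 0.0
```

```bash
cat >> h.py <<'E'
H=dict(mid=np.array([.537,-.199]),ax=38.9); K=dict(mid=np.array([.521,.2335]),ax=27.3)
def u(a): return np.array([np.cos(np.radians(a)),np.sin(np.radians(a))])
def well(i): return H['mid']+u(H['ax'])*(.081-.054*i)     # 0 tall 1 stout 2 knob 3 crimp
def place(i): return K['mid']-u(K['ax'])*(.054-.054*i)
def go(x,y,z,yaw=None):
    s=robot.observe(); Rm=R.from_rotvec(s['eef_rot']).as_matrix()
    d=Rm.T@(np.array([x,y,z])-s['tool_pos'])
    cy=np.degrees(np.arctan2(Rm[1,1],Rm[0,1])); sp=0 if yaw is None else -((yaw-cy+180)%360-180)
    print('t',round(s['time'],2),'pos',np.round(s['tool_pos'],4),'yaw',round(cy,1),'gap',round(s['finger_gap'],3),'grip',round(s['grip_force'],1),'F',np.round(s['wrist_force'],1),'tilt',round(np.degrees(np.arccos(-Rm[2,2])),2),'\n ->shift',np.round(d,4),'spin',round(sp,1),'len',round(np.linalg.norm(d),3))
E
python3 -c "
from h import *
go(*well(0),.26,-51.1)"
```

```text
t 0.98 pos [0.3653 0.2802 0.2621] yaw 13.5 gap 1.002 grip 0.0 F [ 0.2 -0.5 -0.3] tilt 0.22 
 ->shift [-0.4713  0.1282  0.0039] spin 64.6 len 0.488
```

>>> {"fn": "arm_command", "kwargs": {"series": [[-0.354, 0.096, 0.0, 64.6], [-0.354, 0.096, 0.0, 64.6], [-0.354, 0.096, 0.0, 64.6], [-0.354, 0.096, 0.0, 64.6], [-0.354, 0.096, 0.0, 64.6], [-0.354, 0.096, 0.0, 64.6], [-0.354, 0.096, 0.0, 64.6], [-0.354, 0.096, 0.0, 64.6], [-0.354, 0.096, 0.0, 64.6], [-0.354, 0.096, 0.0, 64.6]]}}

```text
time: 1.82
tool_pos: [0.5438, -0.0409, 0.2616]
eef_rot: [2.956, 1.04, 0.0]
wrist_force: [0.4, -0.2, 0.7]
finger_gap: 1.002
grip_force: 0.0
```

Run:
```python
from h import *
go(*well(0),.26,-51.1)
p=robot.camera_params('wrist'); print(p['origin'])
a,d=robot.capture('wrist'); cv2.imwrite('pics/w1.png',a[:,:,::-1]); np.save('w1.npy',d)
```

```text
t 1.82 pos [ 0.5438 -0.0409  0.2616] yaw -51.2 gap 1.002 grip 0.0 F [ 0.4 -0.2  0.7] tilt 0.46 
 ->shift [-0.0233  0.1189  0.0026] spin -0.1 len 0.121
[0.60309666 0.00740394 0.40456302]
```

View pics/w1.png

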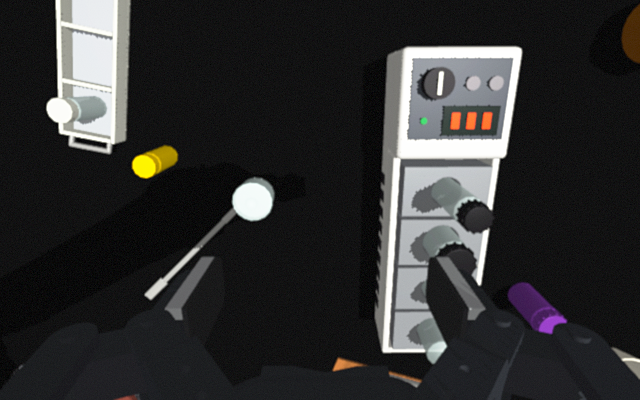

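The wrist view shows the tall vial's cap at about (476,216), the panel's corners at about (405,47)–(520,47) and the blank at (62,110). I'll check the cap and panel positions on their known heights.

Run:
```python
from h import *
p=robot.camera_params('wrist'); a=cv2.imread('pics/w1.png')
print('cap',plane(p,476,216,.154),well(0))
print('stout cap',plane(p,460,256,.128),well(1))
A,B=plane(p,403,48,.099),plane(p,521,48,.099); print('panel end corners',A,B,np.linalg.norm(A-B),'mid',(A+B)[:2]/2,'expect',H['mid']+.212*u(38.9))
```

```text
cap [ 0.60064408 -0.14040037  0.154     ] [ 0.6000377  -0.14813499]
stout cap [ 0.56554396 -0.17289597  0.128     ] [ 0.55801257 -0.182045  ]
panel end corners [ 0.66376503 -0.02098925  0.099     ] [ 0.72429077 -0.09512465  0.099     ] 0.09570487535968662 mid [ 0.6940279  -0.05805695] expect [ 0.70198755 -0.06587183]
```

>>> {"fn": "arm_command", "kwargs": {"series": [[-0.006, 0.03, 0, 0], [-0.012, 0.06, 0, 0], [-0.018, 0.09, 0, 0], [-0.022, 0.115, 0, 0], [-0.022, 0.115, 0, 0], [-0.022, 0.115, 0, 0], [-0.022, 0.115, 0, 0]]}}

```text
time: 2.45
tool_pos: [0.5979, -0.1327, 0.2607]
eef_rot: [-2.952, -1.067, 0.001]
wrist_force: [0.1, -0.0, 0.4]
finger_gap: 0.997
grip_force: 0.0
```

```bash
cat > look.py <<'E'
from h import *
import sys,json
n=sys.argv[1]
p=robot.camera_params('wrist'); a,d=robot.capture('wrist'); cv2.imwrite(f'pics/{n}.png',a[:,:,::-1]); np.save(n+'.npy',d)
json.dump({k:(v.tolist() if hasattr(v,'tolist') else v) for k,v in p.items()},open(n+'.json','w'))
E
python3 look.py w2; python3 -c "
from h import *
go(*well(0),.26,-51.1)"
```

```text
t 2.5 pos [ 0.5979 -0.1323  0.2609] yaw -50.2 gap 0.995 grip 0.0 F [-0.9  0.4  0. ] tilt 0.15 
 ->shift [-0.0085  0.0135  0.0008] spin 0.9 len 0.016
```

View pics/w2.png

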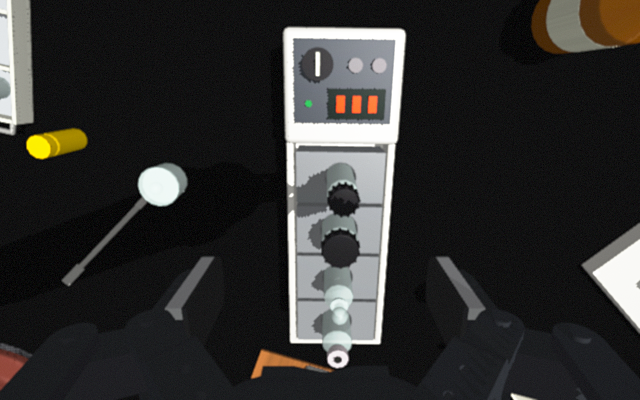

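In the wrist view, looking along the row, the caps are at tall (344,199), stout (341,247), knob ball (340,316) and crimp (338,358). The panel's end corners are (287,30) and (404,30).

Run:
```python
from h import *
import json
p=json.load(open('w2.json'))
C=[(344,199,.154),(341,247,.128),(340,316,.1425),(338,358,.136)]
Q=np.array([plane(p,*c)[:2] for c in C])
for i,q in enumerate(Q): print(np.round(q,4),np.round(well(i),4))
dd=Q[0]-Q[3]; print('ax',np.degrees(np.arctan2(dd[1],dd[0])),np.linalg.norm(dd),'mid',Q.mean(0))
A,B=plane(p,286,29,.099),plane(p,405,29,.099); print(A,B,np.linalg.norm(A-B),'mid',(A+B)[:2]/2,H['mid']+.212*u(38.9))
d=np.load('w2.npy'); print('depth z tall cap',pt(p,344,199,d[199,344]))
```

```text
[ 0.6026 -0.1481] [ 0.6    -0.1481]
[ 0.562  -0.1814] [ 0.558 -0.182]
[ 0.5156 -0.2192] [ 0.516 -0.216]
[ 0.4754 -0.2514] [ 0.474  -0.2499]
ax 39.07370044923353 0.16389517657373529 mid [ 0.53887642 -0.20000923]
[ 0.66915558 -0.03335773  0.099     ] [ 0.72981769 -0.10625939  0.099     ] 0.09483956553643946 mid [ 0.69948664 -0.06980856] [ 0.70198755 -0.06587183]
depth z tall cap [ 0.60298202 -0.14766049  0.15571611]
```

```bash
sed -i "s/\[.537,-.199\]/[.538,-.1995]/" h.py; python3 -c "
from h import *
go(*well(0),.098,-51.1)"
```

```text
t 2.5 pos [ 0.5979 -0.1323  0.2609] yaw -50.2 gap 0.995 grip 0.0 F [-0.9  0.4  0. ] tilt 0.15 
 ->shift [-0.0081  0.0149  0.1628] spin 0.9 len 0.164
```

>>> {"fn": "arm_command", "kwargs": {"series": [[-0.004, 0.007, 0.02, 0.5], [-0.008, 0.014, 0.05, 0.9], [-0.008, 0.014, 0.08, 0.9], [-0.008, 0.014, 0.09, 0.9], [-0.008, 0.014, 0.09, 0.9], [-0.008, 0.014, 0.09, 0.9], [-0.008, 0.014, 0.09, 0.9], [-0.008, 0.014, 0.09, 0.9]]}}

```text
time: 3.17
tool_pos: [0.6022, -0.1509, 0.1735]
eef_rot: [2.962, 1.041, 0.005]
wrist_force: [0.8, 0.4, -0.1]
finger_gap: 0.999
grip_force: 0.0
```

```bash
python3 -c "
from h import *
go(*well(0),.098,-51.1)"
```

```text
t 3.17 pos [ 0.6022 -0.1509  0.1735] yaw -51.3 gap 0.999 grip 0.0 F [ 0.8  0.4 -0.1] tilt 0.23 
 ->shift [ 0.0004 -0.0027  0.0755] spin -0.2 len 0.076
```

>>> {"fn": "arm_command", "kwargs": {"series": [[0, -0.002, 0.02, 0], [0, -0.002, 0.04, 0], [0, -0.002, 0.06, 0], [0, -0.002, 0.072, 0], [0, -0.002, 0.075, 0], [0, -0.002, 0.075, 0]]}}

```text
time: 3.67
tool_pos: [0.5998, -0.1493, 0.0964]
eef_rot: [-2.964, -1.041, 0.0]
wrist_force: [-0.6, 0.2, -0.2]
finger_gap: 0.999
grip_force: 0.0
```

>>> {"fn": "arm_command", "kwargs": {"series": [[0, 0, 0, 0], [0, 0, 0, 0], [0, 0, 0, 0], [0, 0, 0, 0], [0, 0, 0, 0], [0, 0, 0, 0], [0, 0, 0, 0], [0, 0, 0, 0]], "hand": 0, "newtons": 40}}

```text
time: 4.33
tool_pos: [0.6, -0.1494, 0.097]
eef_rot: [2.964, 1.041, 0.001]
wrist_force: [-0.3, 0.8, 5.3]
finger_gap: 0.293
grip_force: 39.7
```

```bash
python3 look.py w3; python3 -c "
from h import *
go(*well(0),.098,-51.1)"
```

```text
t 4.38 pos [ 0.6    -0.1494  0.097 ] yaw -51.3 gap 0.296 grip 39.7 F [-0.2  0.5  6.2] tilt 0.06 
 ->shift [ 0.0012  0.     -0.001 ] spin -0.2 len 0.002
```

>>> {"fn": "arm_command", "kwargs": {"series": [[0, 0, -0.008, 0], [0, 0, -0.018, 0], [0, 0, -0.032, 0], [0, 0, -0.05, 0], [0, 0, -0.07, 0], [0, 0, -0.09, 0], [0, 0, -0.108, 0], [0, 0, -0.12, 0], [0, 0, -0.124, 0], [0, 0, -0.124, 0]]}}

```text
time: 5.22
tool_pos: [0.6001, -0.1497, 0.2217]
eef_rot: [2.963, 1.04, 0.003]
wrist_force: [0.1, -0.4, -1.0]
finger_gap: 0.291
grip_force: 39.3
```

```bash
python3 -c "
from h import *
print(place(0),place(1),place(2),place(3))
go(*place(0),.22,-62.7)"; cp pics/w3.png /tmp; python3 look.py w4
```

```text
[0.47301467 0.20873292] [0.521  0.2335] [0.56898533 0.25826708] [0.61697066 0.28303415]
t 5.22 pos [ 0.6001 -0.1497  0.2217] yaw -51.3 gap 0.291 grip 39.3 F [ 0.1 -0.4 -1. ] tilt 0.14 
 ->shift [ 0.1249 -0.3592  0.0011] spin 11.4 len 0.38
```

View pics/w4.png

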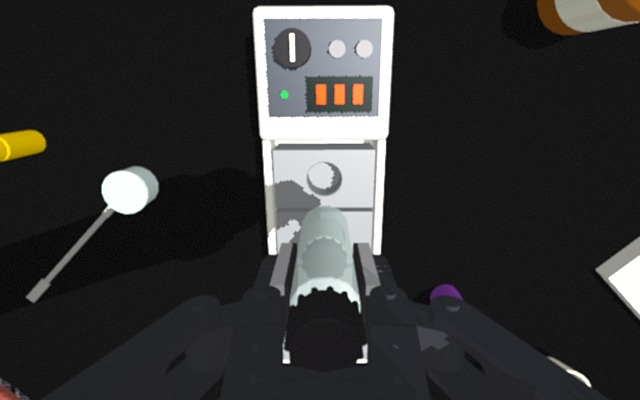

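The tall vial is out, upright between the pads, and its well is empty at (324,178). I'll carry it above the rack.

>>> {"fn": "arm_command", "kwargs": {"series": [[0.003, -0.009, 0, 0.5], [0.009, -0.027, 0, 1.5], [0.018, -0.052, 0, 3], [0.029, -0.083, 0, 4.5], [0.041, -0.117, 0, 6], [0.053, -0.151, 0, 7.5], [0.065, -0.186, 0, 9], [0.077, -0.22, 0, 10], [0.089, -0.255, 0, 11], [0.1, -0.287, 0, 11.4]]}}

```text
time: 6.1
tool_pos: [0.4958, 0.1401, 0.2191]
eef_rot: [-3.052, -0.742, 0.005]
wrist_force: [0.3, 0.9, -1.1]
finger_gap: 0.293
grip_force: 39.4
```

>>> {"fn": "arm_command", "kwargs": {"series": [[0.005, -0.025, 0, 0], [0.008, -0.045, 0, 0], [0.009, -0.06, 0, 0], [0.0095, -0.068, 0, 0], [0.0095, -0.07, 0, 0], [0.0095, -0.07, 0, 0], [0.0095, -0.07, 0, 0], [0.0095, -0.07, 0, 0]]}}

```text
time: 6.77
tool_pos: [0.475, 0.2022, 0.2204]
eef_rot: [3.053, 0.737, 0.0]
wrist_force: [-0.7, 0.5, -0.6]
finger_gap: 0.295
grip_force: 39.4
```

```bash
python3 look.py w5; python3 -c "
from h import *
go(*place(0),.13,-62.7)
a,d=robot.capture('top');cv2.imwrite('pics/top1.png',a[:,:,::-1])"
```

```text
t 6.82 pos [0.4751 0.2023 0.2204] yaw -62.9 gap 0.293 grip 39.4 F [-0.2  0.2 -0.8] tilt 0.04 
 ->shift [ 0.0011 -0.0067  0.0904] spin -0.2 len 0.091
```

View pics/w5.png

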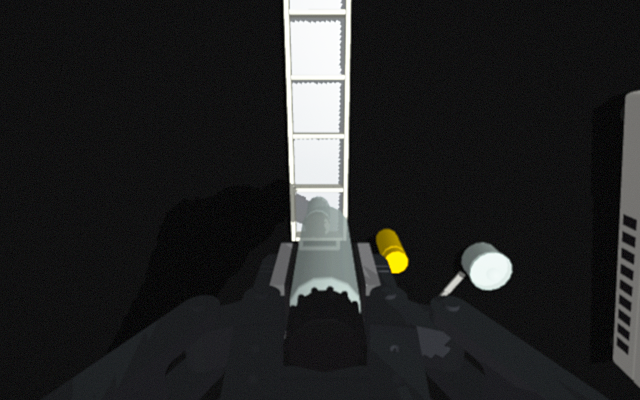

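The wrist view shows the rack running up the picture. Its cross walls are at v=12, 77, 135 and 189, the end wall is at v≈240, and the sides are at about u=290–349. The blank is at (318,210), behind the held vial.

Run:
```python
from h import *
import json
p=json.load(open('w5.json'))
Q=np.array([plane(p,319,v,.026)[:2] for v in (12,77,135,189)]); L=[plane(p,u_,v,.026)[:2] for u_,v in ((288.5,77),(348,77),(291.5,189),(347,189))]
print(Q, np.linalg.norm(np.diff(Q,axis=0),axis=1))
A=(L[0]+L[1])/2;B=(L[2]+L[3])/2; d=A-B; print(np.linalg.norm(L[0]-L[1]),np.linalg.norm(L[2]-L[3]),A,B,'ax',np.degrees(np.arctan2(d[1],d[0])),np.linalg.norm(d))
e=d/np.linalg.norm(d); print('mid from A,B',A-e*.027,B+e*.081,'used',K['mid'])
```

```text
[[0.59453392 0.26809671]
 [0.54666904 0.24381889]
 [0.49946137 0.21987443]
 [0.45109082 0.19534013]] [0.05366991 0.05293299 0.05423691]
0.05456119843450872 0.05600975842540969 [0.54635553 0.24442957] [0.45120662 0.19511445] ax 27.397445170999358 0.10716947203015123
mid from A,B [0.52238396 0.23200525] [0.52312133 0.23238742] used [0.521  0.2335]
```

```bash
sed -i "s/\[.521,.2335\]/[.5225,.232]/" h.py; python3 -c "
from h import *
go(*place(0),.06,-62.7)"
```

```text
t 6.87 pos [0.4751 0.2025 0.2204] yaw -62.8 gap 0.293 grip 39.4 F [ 0.6  0.  -0.8] tilt 0.03 
 ->shift [ 0.0017 -0.0045  0.1604] spin -0.1 len 0.16
```

>>> {"fn": "arm_command", "kwargs": {"series": [[0.0015, -0.0045, 0.01, 0], [0.0015, -0.0045, 0.03, 0], [0.0015, -0.0045, 0.055, 0], [0.0015, -0.0045, 0.08, 0], [0.0015, -0.0045, 0.105, 0], [0.0015, -0.0045, 0.128, 0], [0.0015, -0.0045, 0.146, 0], [0.0015, -0.0045, 0.156, 0], [0.0015, -0.0045, 0.16, 0], [0.0015, -0.0045, 0.16, 0]]}}

```text
time: 7.7
tool_pos: [0.4736, 0.2082, 0.0595]
eef_rot: [3.053, 0.741, -0.002]
wrist_force: [0.2, 0.3, -0.7]
finger_gap: 0.296
grip_force: 39.4
```

>>> {"fn": "arm_command", "kwargs": {"series": [[0, 0, 0.002, 0], [0, 0, 0.005, 0], [0, 0, 0.008, 0], [0, 0, 0.01, 0], [0, 0, 0.0115, 0], [0, 0, 0.0125, 0], [0, 0, 0.0125, 0], [0, 0, 0.0125, 0]]}}

```text
time: 8.37
tool_pos: [0.4739, 0.2084, 0.0478]
eef_rot: [3.053, 0.741, 0.0]
wrist_force: [0.8, 0.5, -0.5]
finger_gap: 0.298
grip_force: 39.4
```

Within about 1 mm of the floor with no contact yet, so I'll ease down.

>>> {"fn": "arm_command", "kwargs": {"series": [[0, 0, 0.0005, 0], [0, 0, 0.001, 0], [0, 0, 0.0015, 0], [0, 0, 0.0015, 0], [0, 0, 0.0015, 0]]}}

```text
time: 8.78
tool_pos: [0.4741, 0.2085, 0.047]
eef_rot: [-3.052, -0.741, -0.001]
wrist_force: [-1.6, -0.3, 4.7]
finger_gap: 0.293
grip_force: 40.0
```

>>> {"fn": "arm_command", "kwargs": {"series": [[0, 0, 0, 0], [0, 0, 0, 0], [0, 0, 0, 0], [0, 0, 0, 0], [0, 0, 0, 0], [0, 0, 0, 0]], "hand": 1}}

```text
time: 9.28
tool_pos: [0.4738, 0.2084, 0.0462]
eef_rot: [3.053, 0.741, -0.0]
wrist_force: [0.4, -0.2, -0.0]
finger_gap: 0.999
grip_force: 0.0
```

>>> {"fn": "arm_command", "kwargs": {"series": [[0, 0, -0.01, 0], [0, 0, -0.03, 0], [0, 0, -0.06, 0], [0, 0, -0.09, 0], [0, 0, -0.12, 0], [0, 0, -0.15, 0], [0, 0, -0.17, 0], [0, 0, -0.175, 0], [0, 0, -0.175, 0]]}}

```text
time: 10.03
tool_pos: [0.4746, 0.2086, 0.2232]
eef_rot: [-3.052, -0.741, -0.006]
wrist_force: [-0.7, 0.5, 0.2]
finger_gap: 0.999
grip_force: 0.0
```

```bash
python3 look.py w6;  python3 -c "
from h import *
go(*well(1),.22,-51.1)"
```

```text
t 10.08 pos [0.4736 0.2085 0.2216] yaw -62.7 gap 1.003 grip 0.0 F [-0.8 -0.4  0.1] tilt 0.04 
 ->shift [-0.1035  0.3867  0.0014] spin -11.6 len 0.4
```

View pics/w6.png

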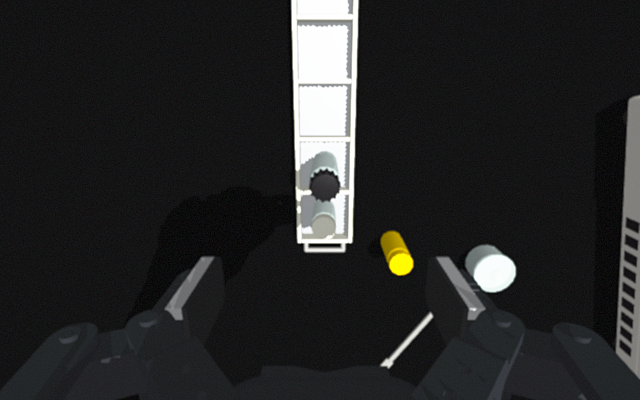

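The tall vial stands upright in its place at (324,170), next to the blank at (323,220). Now the stout vial.

>>> {"fn": "arm_command", "kwargs": {"series": [[-0.005, 0.02, 0, -1], [-0.015, 0.055, 0, -3], [-0.025, 0.094, 0, -5], [-0.035, 0.132, 0, -7], [-0.046, 0.17, 0, -9], [-0.056, 0.208, 0, -10], [-0.066, 0.246, 0, -11], [-0.076, 0.284, 0, -11.6], [-0.086, 0.32, 0, -11.6], [-0.095, 0.354, 0, -11.6]]}}

```text
time: 10.92
tool_pos: [0.5506, -0.1517, 0.2193]
eef_rot: [-2.961, -1.043, 0.006]
wrist_force: [0.9, -0.4, 0.5]
finger_gap: 0.996
grip_force: 0.0
```

>>> {"fn": "arm_command", "kwargs": {"series": [[-0.008, 0.02, 0, 0], [-0.0145, 0.03, 0, 0], [-0.0148, 0.0303, 0, 0], [-0.0148, 0.0303, 0, 0], [-0.0148, 0.0303, 0, 0], [-0.0148, 0.0303, 0, 0], [-0.0148, 0.0303, 0, 0]]}}

```text
time: 11.5
tool_pos: [0.5595, -0.1803, 0.2212]
eef_rot: [-2.959, -1.05, -0.0]
wrist_force: [-0.1, 0.3, -0.9]
finger_gap: 1.001
grip_force: 0.0
```

```bash
python3 -c "
from h import *
go(*well(1),.085,-51.1)"
```

```text
t 11.5 pos [ 0.5595 -0.1803  0.2212] yaw -50.9 gap 1.001 grip 0.0 F [-0.1  0.3 -0.9] tilt 0.08 
 ->shift [-0.0019  0.0016  0.1362] spin 0.2 len 0.136
```

>>> {"fn": "arm_command", "kwargs": {"series": [[-0.002, 0.0015, 0.01, 0], [-0.002, 0.0015, 0.03, 0], [-0.002, 0.0015, 0.055, 0], [-0.002, 0.0015, 0.08, 0], [-0.002, 0.0015, 0.1, 0], [-0.002, 0.0015, 0.12, 0], [-0.002, 0.0015, 0.132, 0], [-0.002, 0.0015, 0.136, 0], [-0.002, 0.0015, 0.136, 0]]}}

```text
time: 12.25
tool_pos: [0.5582, -0.1846, 0.0843]
eef_rot: [-2.961, -1.046, 0.003]
wrist_force: [0.3, -1.1, -0.3]
finger_gap: 1.001
grip_force: 0.0
```

>>> {"fn": "arm_command", "kwargs": {"series": [[0, 0, 0, 0], [0, 0, 0, 0], [0, 0, 0, 0], [0, 0, 0, 0], [0, 0, 0, 0], [0, 0, 0, 0], [0, 0, 0, 0], [0, 0, 0, 0]], "hand": 0, "newtons": 40}}

```text
time: 12.92
tool_pos: [0.5589, -0.1847, 0.0864]
eef_rot: [-2.962, -1.046, -0.002]
wrist_force: [-1.6, 1.5, 6.8]
finger_gap: 0.381
grip_force: 39.7
```

>>> {"fn": "arm_command", "kwargs": {"series": [[0, 0, -0.008, 0], [0, 0, -0.018, 0], [0, 0, -0.032, 0], [0, 0, -0.05, 0], [0, 0, -0.07, 0], [0, 0, -0.09, 0], [0, 0, -0.11, 0], [0, 0, -0.128, 0], [0, 0, -0.136, 0], [0, 0, -0.136, 0]]}}

```text
time: 13.75
tool_pos: [0.5598, -0.1859, 0.2239]
eef_rot: [2.959, 1.045, 0.006]
wrist_force: [-0.2, -0.3, -1.5]
finger_gap: 0.377
grip_force: 39.9
```

```bash
python3 -c "
from h import *
go(*place(1),.22,-62.7)"
```

```text
t 13.75 pos [ 0.5598 -0.1859  0.2239] yaw -51.1 gap 0.377 grip 39.9 F [-0.2 -0.3 -1.5] tilt 0.3 
 ->shift [ 0.2333 -0.3487  0.0029] spin 11.6 len 0.42
```

>>> {"fn": "arm_command", "kwargs": {"series": [[0.006, -0.009, 0, 0.5], [0.017, -0.026, 0, 1.5], [0.034, -0.05, 0, 3], [0.053, -0.08, 0, 4.5], [0.073, -0.11, 0, 6], [0.094, -0.14, 0, 7.5], [0.115, -0.172, 0, 9], [0.136, -0.203, 0, 10], [0.157, -0.234, 0, 11], [0.178, -0.266, 0, 11.6]]}}

```text
time: 14.58
tool_pos: [0.5283, 0.1364, 0.2197]
eef_rot: [-3.053, -0.74, 0.005]
wrist_force: [1.2, -0.9, -1.5]
finger_gap: 0.381
grip_force: 39.9
```

>>> {"fn": "arm_command", "kwargs": {"series": [[0.012, -0.03, 0, 0], [0.024, -0.057, 0, 0], [0.032, -0.076, 0, 0], [0.036, -0.088, 0, 0], [0.0375, -0.092, 0, 0], [0.0375, -0.092, 0, 0], [0.0375, -0.092, 0, 0], [0.0375, -0.092, 0, 0], [0.0375, -0.092, 0, 0]]}}

```text
time: 15.33
tool_pos: [0.5218, 0.2306, 0.2216]
eef_rot: [3.053, 0.736, 0.0]
wrist_force: [-0.2, -0.8, -1.1]
finger_gap: 0.383
grip_force: 39.9
```

```bash
python3 -c "
from h import *
go(*place(1),.05,-62.7)"
```

```text
t 15.33 pos [0.5218 0.2306 0.2216] yaw -62.9 gap 0.383 grip 39.9 F [-0.2 -0.8 -1.1] tilt 0.04 
 ->shift [ 0.0013 -0.001   0.1716] spin -0.2 len 0.172
```

>>> {"fn": "arm_command", "kwargs": {"series": [[0.003, -0.001, 0.01, 0], [0.003, -0.001, 0.03, 0], [0.003, -0.001, 0.055, 0], [0.003, -0.001, 0.08, 0], [0.003, -0.001, 0.105, 0], [0.003, -0.001, 0.13, 0], [0.003, -0.001, 0.152, 0], [0.003, -0.001, 0.166, 0], [0.003, -0.001, 0.171, 0], [0.003, -0.001, 0.171, 0]]}}

```text
time: 16.17
tool_pos: [0.5228, 0.2342, 0.0487]
eef_rot: [3.052, 0.74, -0.005]
wrist_force: [0.1, -0.4, -1.3]
finger_gap: 0.386
grip_force: 39.9
```

>>> {"fn": "arm_command", "kwargs": {"series": [[0, 0, 0.003, 0], [0, 0, 0.006, 0], [0, 0, 0.009, 0], [0, 0, 0.011, 0], [0, 0, 0.0125, 0], [0, 0, 0.013, 0], [0, 0, 0.013, 0], [0, 0, 0.013, 0]]}}

```text
time: 16.83
tool_pos: [0.5236, 0.2351, 0.0374]
eef_rot: [-3.053, -0.741, -0.0]
wrist_force: [0.6, -0.2, -0.9]
finger_gap: 0.384
grip_force: 39.9
```

>>> {"fn": "arm_command", "kwargs": {"series": [[0, 0, 0.0005, 0], [0, 0, 0.001, 0], [0, 0, 0.0015, 0], [0, 0, 0.002, 0], [0, 0, 0.002, 0], [0, 0, 0.002, 0]]}}

```text
time: 17.33
tool_pos: [0.5237, 0.2351, 0.0364]
eef_rot: [-3.052, -0.741, -0.001]
wrist_force: [-2.4, 0.3, 5.5]
finger_gap: 0.383
grip_force: 40.4
```

Contact at 5.5 N. Releasing and lifting.

>>> {"fn": "arm_command", "kwargs": {"series": [[0, 0, 0, 0], [0, 0, 0, 0], [0, 0, 0, 0], [0, 0, 0, 0], [0, 0, 0, 0], [0, 0, 0, 0]], "hand": 1}}

```text
time: 17.83
tool_pos: [0.5235, 0.235, 0.0352]
eef_rot: [3.053, 0.741, -0.0]
wrist_force: [0.1, -0.2, 0.7]
finger_gap: 0.997
grip_force: 0.0
```

>>> {"fn": "arm_command", "kwargs": {"series": [[0, 0, -0.01, 0], [0, 0, -0.03, 0], [0, 0, -0.06, 0], [0, 0, -0.09, 0], [0, 0, -0.12, 0], [0, 0, -0.15, 0], [0, 0, -0.175, 0], [0, 0, -0.185, 0], [0, 0, -0.185, 0], [0, 0, -0.185, 0]]}}

```text
time: 18.67
tool_pos: [0.523, 0.2351, 0.22]
eef_rot: [-3.052, -0.742, 0.001]
wrist_force: [0.2, 0.2, -1.0]
finger_gap: 0.999
grip_force: 0.0
```

```bash
python3 look.py w7; python3 -c "
from h import *
go(*well(2),.22,-51.1)"
```

```text
t 18.72 pos [0.5224 0.235  0.219 ] yaw -62.7 gap 1.003 grip 0.0 F [ 0.1  0.9 -0. ] tilt 0.16 
 ->shift [-0.2119  0.3987 -0.0007] spin -11.6 len 0.452
```

View pics/w7.png

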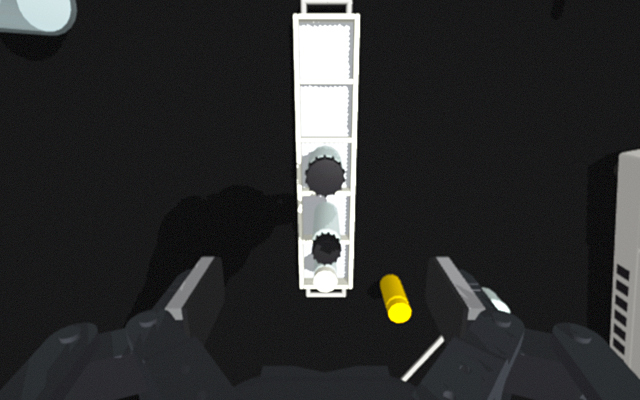

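Stout is upright at (325,165), with tall and the blank still standing below it. Next the knob vial.

>>> {"fn": "arm_command", "kwargs": {"series": [[-0.008, 0.015, 0, -1], [-0.025, 0.047, 0, -3], [-0.044, 0.083, 0, -5], [-0.064, 0.12, 0, -7], [-0.084, 0.158, 0, -9], [-0.104, 0.196, 0, -10], [-0.124, 0.234, 0, -11], [-0.144, 0.272, 0, -11.6], [-0.164, 0.31, 0, -11.6], [-0.184, 0.347, 0, -11.6]]}}

```text
time: 19.55
tool_pos: [0.5179, -0.1518, 0.2183]
eef_rot: [-2.96, -1.046, 0.005]
wrist_force: [1.2, -0.3, -0.4]
finger_gap: 0.998
grip_force: 0.0
```

>>> {"fn": "arm_command", "kwargs": {"series": [[-0.018, 0.024, 0, 0], [-0.032, 0.039, 0, 0], [-0.0378, 0.0453, 0, 0], [-0.0378, 0.0453, 0, 0], [-0.0378, 0.0453, 0, 0], [-0.0378, 0.0453, 0, 0], [-0.0378, 0.0453, 0, 0], [-0.0378, 0.0453, 0, 0]]}}

```text
time: 20.22
tool_pos: [0.5188, -0.2075, 0.2201]
eef_rot: [-2.96, -1.05, -0.0]
wrist_force: [0.1, -0.2, -0.5]
finger_gap: 1.0
grip_force: 0.0
```

```bash
python3 -c "
from h import *
go(*well(2),.085,-51.1)"
```

```text
t 20.22 pos [ 0.5188 -0.2075  0.2201] yaw -50.9 gap 1.0 grip 0.0 F [ 0.1 -0.2 -0.5] tilt 0.06 
 ->shift [-0.0071  0.0059  0.1351] spin 0.2 len 0.135
```

>>> {"fn": "arm_command", "kwargs": {"series": [[-0.0065, 0.0055, 0.01, 0], [-0.0065, 0.0055, 0.025, 0], [-0.0065, 0.0055, 0.05, 0], [-0.0065, 0.0055, 0.075, 0], [-0.0065, 0.0055, 0.1, 0], [-0.0065, 0.0055, 0.12, 0], [-0.0065, 0.0055, 0.131, 0], [-0.0065, 0.0055, 0.135, 0], [-0.0065, 0.0055, 0.135, 0]]}}

```text
time: 20.97
tool_pos: [0.5163, -0.218, 0.0845]
eef_rot: [-2.962, -1.046, 0.002]
wrist_force: [0.5, -0.5, 0.3]
finger_gap: 1.004
grip_force: 0.0
```

>>> {"fn": "arm_command", "kwargs": {"series": [[0, 0, 0, 0], [0, 0, 0, 0], [0, 0, 0, 0], [0, 0, 0, 0], [0, 0, 0, 0], [0, 0, 0, 0], [0, 0, 0, 0], [0, 0, 0, 0]], "hand": 0, "newtons": 40}}

```text
time: 21.63
tool_pos: [0.5171, -0.218, 0.0861]
eef_rot: [2.962, 1.046, 0.002]
wrist_force: [0.2, 0.3, 5.7]
finger_gap: 0.316
grip_force: 39.3
```

>>> {"fn": "arm_command", "kwargs": {"series": [[0, 0, -0.008, 0], [0, 0, -0.018, 0], [0, 0, -0.032, 0], [0, 0, -0.05, 0], [0, 0, -0.07, 0], [0, 0, -0.09, 0], [0, 0, -0.11, 0], [0, 0, -0.128, 0], [0, 0, -0.136, 0], [0, 0, -0.136, 0]]}}

```text
time: 22.47
tool_pos: [0.5176, -0.2188, 0.2236]
eef_rot: [2.959, 1.045, 0.005]
wrist_force: [-0.0, 0.1, -0.6]
finger_gap: 0.313
grip_force: 39.4
```

```bash
python3 look.py w8; python3 -c "
from h import *
go(*place(2),.22,-62.7)"
```

```text
t 22.52 pos [ 0.5169 -0.2181  0.222 ] yaw -51.1 gap 0.313 grip 39.4 F [-0.6 -0.4 -1.1] tilt 0.09 
 ->shift [ 0.3399 -0.3359  0.0018] spin 11.6 len 0.478
```

View pics/w8.png

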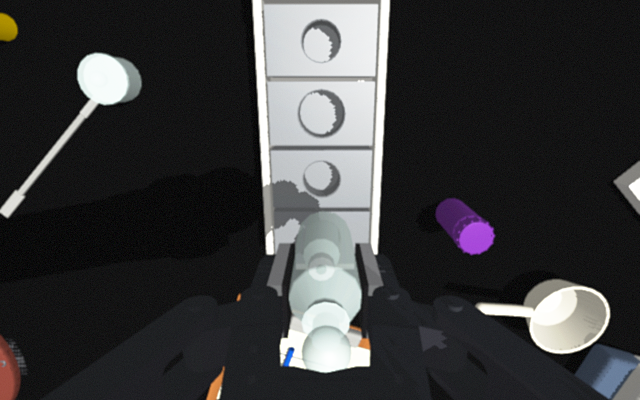

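The knob vial is held upright. Three wells are empty. Carrying it to the third place.

>>> {"fn": "arm_command", "kwargs": {"series": [[0.006, -0.006, 0, 0.5], [0.018, -0.018, 0, 1.5], [0.038, -0.038, 0, 3], [0.063, -0.062, 0, 4.5], [0.091, -0.09, 0, 6], [0.121, -0.12, 0, 7.5], [0.152, -0.15, 0, 9], [0.183, -0.181, 0, 10], [0.214, -0.211, 0, 11], [0.245, -0.242, 0, 11.6]]}}

```text
time: 23.35
tool_pos: [0.5532, 0.1193, 0.2197]
eef_rot: [-3.053, -0.74, 0.005]
wrist_force: [1.4, -0.1, 0.2]
finger_gap: 0.313
grip_force: 39.4
```

>>> {"fn": "arm_command", "kwargs": {"series": [[0.022, -0.034, 0, 0], [0.044, -0.066, 0, 0], [0.06, -0.09, 0, 0], [0.07, -0.105, 0, 0], [0.074, -0.111, 0, 0], [0.074, -0.111, 0, 0], [0.074, -0.111, 0, 0], [0.074, -0.111, 0, 0], [0.074, -0.111, 0, 0]]}}

```text
time: 24.1
tool_pos: [0.5696, 0.2462, 0.2215]
eef_rot: [3.053, 0.735, -0.001]
wrist_force: [-0.2, 0.3, -1.6]
finger_gap: 0.31
grip_force: 39.4
```

```bash
python3 -c "
from h import *
go(*place(2),.05,-62.7)"
```

```text
t 24.1 pos [0.5696 0.2462 0.2215] yaw -62.9 gap 0.31 grip 39.4 F [-0.2  0.3 -1.6] tilt 0.06 
 ->shift [ 0.0057 -0.0092  0.1715] spin -0.2 len 0.172
```

>>> {"fn": "arm_command", "kwargs": {"series": [[0.0055, -0.0085, 0.01, 0], [0.0055, -0.0085, 0.03, 0], [0.0055, -0.0085, 0.055, 0], [0.0055, -0.0085, 0.08, 0], [0.0055, -0.0085, 0.105, 0], [0.0055, -0.0085, 0.13, 0], [0.0055, -0.0085, 0.152, 0], [0.0055, -0.0085, 0.166, 0], [0.0055, -0.0085, 0.171, 0], [0.0055, -0.0085, 0.171, 0]]}}

```text
time: 24.93
tool_pos: [0.5698, 0.2587, 0.049]
eef_rot: [3.053, 0.741, -0.004]
wrist_force: [0.0, -0.1, -0.4]
finger_gap: 0.31
grip_force: 39.4
```

>>> {"fn": "arm_command", "kwargs": {"series": [[0, 0, 0.003, 0], [0, 0, 0.006, 0], [0, 0, 0.009, 0], [0, 0, 0.011, 0], [0, 0, 0.0125, 0], [0, 0, 0.013, 0], [0, 0, 0.013, 0], [0, 0, 0.013, 0]]}}

```text
time: 25.6
tool_pos: [0.5704, 0.2589, 0.0374]
eef_rot: [3.053, 0.741, 0.0]
wrist_force: [-0.2, -0.2, -1.3]
finger_gap: 0.314
grip_force: 39.4
```

>>> {"fn": "arm_command", "kwargs": {"series": [[0, 0, 0.0005, 0], [0, 0, 0.001, 0], [0, 0, 0.0015, 0], [0, 0, 0.0015, 0], [0, 0, 0.0015, 0]]}}

```text
time: 26.02
tool_pos: [0.5705, 0.259, 0.0361]
eef_rot: [-3.053, -0.741, -0.0]
wrist_force: [-0.4, -0.1, 2.2]
finger_gap: 0.311
grip_force: 39.6
```

Contact at 2–3 N. Releasing and lifting.

>>> {"fn": "arm_command", "kwargs": {"series": [[0, 0, 0.0003, 0], [0, 0, 0.0003, 0], [0, 0, 0.0003, 0], [0, 0, 0.0003, 0], [0, 0, 0.0003, 0], [0, 0, 0.0003, 0]], "hand": 1}}

```text
time: 26.52
tool_pos: [0.5704, 0.2589, 0.0355]
eef_rot: [3.053, 0.741, -0.0]
wrist_force: [0.4, -0.3, -0.3]
finger_gap: 0.998
grip_force: 0.0
```

>>> {"fn": "arm_command", "kwargs": {"series": [[0, 0, -0.01, 0], [0, 0, -0.03, 0], [0, 0, -0.06, 0], [0, 0, -0.09, 0], [0, 0, -0.12, 0], [0, 0, -0.15, 0], [0, 0, -0.175, 0], [0, 0, -0.185, 0], [0, 0, -0.185, 0], [0, 0, -0.185, 0]]}}

```text
time: 27.35
tool_pos: [0.5699, 0.2589, 0.2201]
eef_rot: [-3.052, -0.741, 0.001]
wrist_force: [-0.0, 0.1, -0.8]
finger_gap: 1.004
grip_force: 0.0
```

```bash
python3 look.py w9; python3 -c "
from h import *
go(*well(3),.22,-51.1)"
```

```text
t 27.4 pos [0.5692 0.259  0.2189] yaw -62.7 gap 0.997 grip 0.0 F [-1.   0.4 -0.3] tilt 0.17 
 ->shift [-0.3174  0.4093 -0.0005] spin -11.6 len 0.518
```

View pics/w9.png

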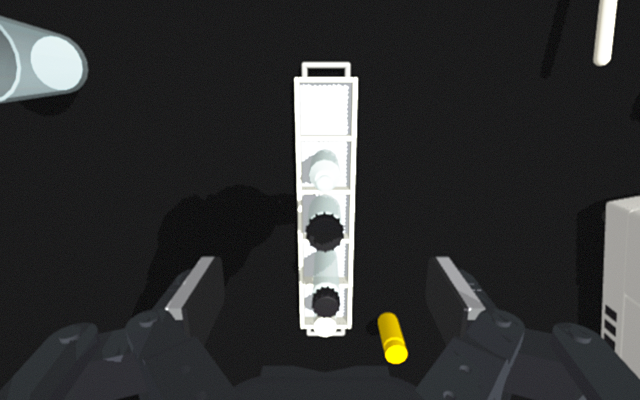

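The knob vial stands upright at (322,165), and only the far place at (325,108) is empty. Going for the crimp vial.

>>> {"fn": "arm_command", "kwargs": {"series": [[-0.008, 0.01, 0, -1], [-0.026, 0.034, 0, -3], [-0.05, 0.065, 0, -5], [-0.076, 0.098, 0, -7], [-0.102, 0.131, 0, -9], [-0.128, 0.165, 0, -10], [-0.154, 0.198, 0, -11], [-0.18, 0.232, 0, -11.6], [-0.206, 0.265, 0, -11.6], [-0.232, 0.299, 0, -11.6]]}}

```text
time: 28.23
tool_pos: [0.5003, -0.1095, 0.2186]
eef_rot: [-2.96, -1.046, 0.006]
wrist_force: [0.8, -0.6, 0.8]
finger_gap: 1.0
grip_force: 0.0
```

>>> {"fn": "arm_command", "kwargs": {"series": [[-0.03, 0.028, 0, 0], [-0.06, 0.055, 0, 0], [-0.085, 0.075, 0, 0], [-0.1, 0.087, 0, 0], [-0.106, 0.091, 0, 0], [-0.106, 0.091, 0, 0], [-0.106, 0.091, 0, 0], [-0.106, 0.091, 0, 0], [-0.106, 0.091, 0, 0]]}}

```text
time: 28.98
tool_pos: [0.4777, -0.2434, 0.2199]
eef_rot: [-2.959, -1.051, 0.0]
wrist_force: [0.0, 0.8, -0.7]
finger_gap: 1.002
grip_force: 0.0
```

```bash
python3 -c "
from h import *
go(*well(3),.085,-51.1)"
```

```text
t 28.98 pos [ 0.4777 -0.2434  0.2199] yaw -50.9 gap 1.002 grip 0.0 F [ 0.   0.8 -0.7] tilt 0.11 
 ->shift [-0.0066  0.004   0.1349] spin 0.2 len 0.135
```

>>> {"fn": "arm_command", "kwargs": {"series": [[-0.006, 0.004, 0.01, 0], [-0.006, 0.004, 0.03, 0], [-0.006, 0.004, 0.055, 0], [-0.006, 0.004, 0.08, 0], [-0.006, 0.004, 0.1, 0], [-0.006, 0.004, 0.12, 0], [-0.006, 0.004, 0.131, 0], [-0.006, 0.004, 0.135, 0], [-0.006, 0.004, 0.135, 0]]}}

```text
time: 29.73
tool_pos: [0.4743, -0.2524, 0.0847]
eef_rot: [-2.961, -1.046, 0.002]
wrist_force: [0.3, -0.2, 0.2]
finger_gap: 1.0
grip_force: 0.0
```

>>> {"fn": "arm_command", "kwargs": {"series": [[0, 0, 0, 0], [0, 0, 0, 0], [0, 0, 0, 0], [0, 0, 0, 0], [0, 0, 0, 0], [0, 0, 0, 0], [0, 0, 0, 0], [0, 0, 0, 0]], "hand": 0, "newtons": 40}}

```text
time: 30.4
tool_pos: [0.475, -0.2528, 0.0862]
eef_rot: [2.962, 1.046, 0.002]
wrist_force: [-0.5, 2.1, 5.9]
finger_gap: 0.333
grip_force: 40.4
```

>>> {"fn": "arm_command", "kwargs": {"series": [[0, 0, -0.008, 0], [0, 0, -0.018, 0], [0, 0, -0.032, 0], [0, 0, -0.05, 0], [0, 0, -0.07, 0], [0, 0, -0.09, 0], [0, 0, -0.11, 0], [0, 0, -0.128, 0], [0, 0, -0.136, 0], [0, 0, -0.136, 0]]}}

```text
time: 31.23
tool_pos: [0.4755, -0.2536, 0.2237]
eef_rot: [2.959, 1.045, 0.005]
wrist_force: [-0.5, -1.2, -0.6]
finger_gap: 0.339
grip_force: 39.9
```

```bash
python3 look.py w10; python3 -c "
from h import *
go(*place(3),.22,-62.7)"
```

```text
t 31.28 pos [ 0.4749 -0.2529  0.2222] yaw -51.1 gap 0.336 grip 39.8 F [-1.   0.5 -0.9] tilt 0.09 
 ->shift [ 0.4474 -0.3257  0.0021] spin 11.6 len 0.553
```

View pics/w10.png

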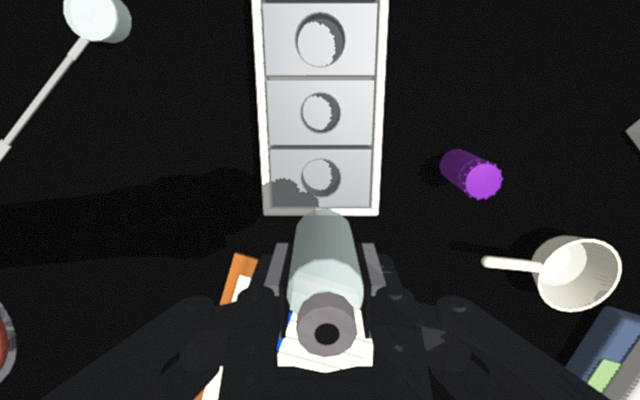

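The crimp vial is held upright and all the wells in view are empty. Carrying it to the last place.

>>> {"fn": "arm_command", "kwargs": {"series": [[0.007, -0.005, 0, 0.5], [0.022, -0.016, 0, 1.5], [0.045, -0.033, 0, 3], [0.073, -0.053, 0, 4.5], [0.104, -0.076, 0, 6], [0.136, -0.099, 0, 7.5], [0.169, -0.123, 0, 9], [0.202, -0.147, 0, 10], [0.235, -0.171, 0, 11], [0.268, -0.195, 0, 11.6]]}}

```text
time: 32.12
tool_pos: [0.5599, 0.0705, 0.2199]
eef_rot: [-3.052, -0.741, 0.005]
wrist_force: [0.8, -1.0, -1.9]
finger_gap: 0.337
grip_force: 39.8
```

>>> {"fn": "arm_command", "kwargs": {"series": [[0.026, -0.029, 0, 0], [0.052, -0.058, 0, 0], [0.078, -0.086, 0, 0], [0.104, -0.114, 0, 0], [0.126, -0.138, 0, 0], [0.141, -0.155, 0, 0], [0.149, -0.164, 0, 0], [0.149, -0.164, 0, 0], [0.149, -0.164, 0, 0], [0.149, -0.164, 0, 0]]}}

```text
time: 32.95
tool_pos: [0.6174, 0.2795, 0.2206]
eef_rot: [3.052, 0.737, -0.004]
wrist_force: [-0.2, -0.3, 0.2]
finger_gap: 0.338
grip_force: 39.9
```

>>> {"fn": "arm_command", "kwargs": {"series": [[0, 0, 0, 0], [0, 0, 0, 0]]}}

```text
time: 33.12
tool_pos: [0.618, 0.2795, 0.2217]
eef_rot: [3.053, 0.737, -0.001]
wrist_force: [-0.2, 0.6, -1.1]
finger_gap: 0.34
grip_force: 39.8
```

```bash
python3 -c "
from h import *
go(*place(3),.05,-62.7)"
```

```text
t 33.12 pos [0.618  0.2795 0.2217] yaw -62.9 gap 0.34 grip 39.8 F [-0.2  0.6 -1.1] tilt 0.03 
 ->shift [ 0.0014 -0.0016  0.1717] spin -0.2 len 0.172
```

>>> {"fn": "arm_command", "kwargs": {"series": [[0.0015, -0.0015, 0.01, 0], [0.0015, -0.0015, 0.03, 0], [0.0015, -0.0015, 0.055, 0], [0.0015, -0.0015, 0.08, 0], [0.0015, -0.0015, 0.105, 0], [0.0015, -0.0015, 0.13, 0], [0.0015, -0.0015, 0.152, 0], [0.0015, -0.0015, 0.166, 0], [0.0015, -0.0015, 0.171, 0], [0.0015, -0.0015, 0.171, 0]]}}

```text
time: 33.95
tool_pos: [0.6179, 0.283, 0.0491]
eef_rot: [3.053, 0.741, -0.004]
wrist_force: [0.2, -0.0, 0.6]
finger_gap: 0.336
grip_force: 39.9
```

>>> {"fn": "arm_command", "kwargs": {"series": [[0, 0, 0.003, 0], [0, 0, 0.006, 0], [0, 0, 0.009, 0], [0, 0, 0.011, 0], [0, 0, 0.0125, 0], [0, 0, 0.013, 0], [0, 0, 0.013, 0], [0, 0, 0.013, 0]]}}

```text
time: 34.62
tool_pos: [0.6187, 0.2834, 0.0376]
eef_rot: [3.053, 0.741, 0.0]
wrist_force: [0.3, 0.2, -1.4]
finger_gap: 0.335
grip_force: 39.9
```

>>> {"fn": "arm_command", "kwargs": {"series": [[0, 0, 0.0005, 0], [0, 0, 0.001, 0], [0, 0, 0.0015, 0], [0, 0, 0.0015, 0], [0, 0, 0.0015, 0]]}}

```text
time: 35.03
tool_pos: [0.6188, 0.2835, 0.0364]
eef_rot: [-3.053, -0.741, -0.001]
wrist_force: [0.1, -0.1, 1.6]
finger_gap: 0.339
grip_force: 40.0
```

>>> {"fn": "arm_command", "kwargs": {"series": [[0, 0, 0.0005, 0], [0, 0, 0.0005, 0], [0, 0, 0.0005, 0]]}}

```text
time: 35.28
tool_pos: [0.6189, 0.2835, 0.0364]
eef_rot: [-3.053, -0.741, -0.001]
wrist_force: [-1.7, -0.5, 5.4]
finger_gap: 0.342
grip_force: 40.4
```

>>> {"fn": "arm_command", "kwargs": {"series": [[0, 0, 0, 0], [0, 0, 0, 0], [0, 0, 0, 0], [0, 0, 0, 0], [0, 0, 0, 0], [0, 0, 0, 0]], "hand": 1}}

```text
time: 35.78
tool_pos: [0.6186, 0.2834, 0.0353]
eef_rot: [3.053, 0.741, -0.0]
wrist_force: [-0.1, -0.5, -0.6]
finger_gap: 1.002
grip_force: 0.0
```

>>> {"fn": "arm_command", "kwargs": {"series": [[0, 0, -0.01, 0], [0, 0, -0.03, 0], [0, 0, -0.06, 0], [0, 0, -0.09, 0], [0, 0, -0.12, 0], [0, 0, -0.15, 0], [0, 0, -0.175, 0], [0, 0, -0.185, 0], [0, 0, -0.185, 0], [0, 0, -0.185, 0]]}}

```text
time: 36.62
tool_pos: [0.6182, 0.2834, 0.2201]
eef_rot: [-3.052, -0.741, 0.001]
wrist_force: [-0.6, -0.1, -0.6]
finger_gap: 0.999
grip_force: 0.0
```

```bash
python3 look.py w11
python3 - <<'E'
from h import *
a,d=robot.capture('scene'); b=cv2.imread('pics/w11.png')[40:390,220:440]
c=cv2.resize(a[130:330,400:540,::-1],None,fx=2.5,fy=2.5); b=cv2.resize(b,None,fx=500/350,fy=500/350)
cv2.imwrite('pics/fin.png',cv2.hconcat([c,b]))
E
```

```text
(no output)
```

View pics/fin.png

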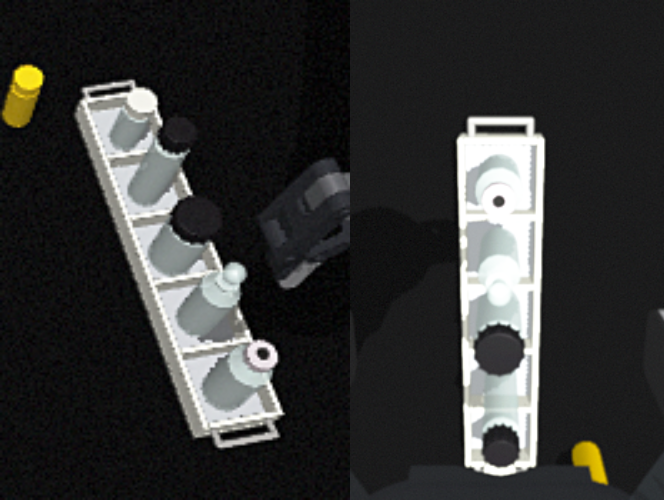

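Both views show the blank, tall, stout, knob and crimp vials upright in order, with the gripper clear.

```bash
python3 -c "
from h import *
print(robot.job_done())"
```

```text
the job is handed in; nothing more can be done
None
```

The job is handed in: all four vials stand upright in the cooling rack in the order tall, stout, knob, crimp away from the blank, which was left untouched, in about 37 s of the 118 s allowed.

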